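# Clamp the circuit board in its inspection fixture

### The arm

A 6-joint arm with a two-finger parallel gripper is mounted at the origin on the work surface. World frame = base frame: x ahead of the robot, y to its left, z up, the work surface at z = 0. Lengths are in m, angles in rad, forces in N, time in s.
With the tool pointing down it reaches from about 0.375 to 0.975 m from the base axis. Payload 3.8 kg.
Tool frame: the origin (TCP) lies midway between the tips of the shut fingers; the grasp point (between the pads) lies 19 mm behind it; x points along the fingers, y is the direction in which the jaws open and shut, and the axes are right-handed (so a half turn about x gives the same grasp; the last joint's range is limited). The gripper opens to 85 mm and grips with 20 to 120 N. Pads are 22 mm wide; open, the fingers measure 114 mm over their backs; the gripper's body (76 mm by 85 mm) begins 54 mm behind the grasp point. The pads swing forward as they close: fully open they stand 13 mm farther back than shut.
Start: joints at [-1.294, 0.264, 1.604, -0, 1.274, -0.037], TCP at [0.208, -0.642, 0.231] pointing down, gripper open.
Joint ranges: [-2.63, 2.63], [-0.94, 2.18], [0.31, 2.57], [-1.31, 4.45], [0, 2.66], [-2.55, 2.55]. Speed limits (rad/s): [2.57, 2.57, 3.14, 3.14, 3.14, 3.14].

### API

Orientations are given as a rotation vector (axis times angle).
In Python, from workcell import read_state, read_camera, get_calibration, finish_job gives the robot as it stands. The module is installed in compiled form; this text tells all that it offers.
- The arm moves only by the shell command python3 -m creep 'ROWS' [FORCE]. ROWS is JSON, a list of rows, each a list of 3 entries, a list of its own where there are three numbers: the closure in counts, from 0 (fully open) to 255 (shut), then the shift along the world's x, y, z in mm, then the turn about the world's z in rad. In form: [[hand, [tx, ty, tz], spin], ...]. A call has exactly 8 rows; each row shifts and turns the commanded pose from where the row before left it; what a row does not reach is not made up. A row lasts 1/12 s, in which the tool goes at most 41.7 mm and 7.16 degrees, less where a joint would pass 70% of its speed; a pose out of reach is approached as far as the arm can. A call is refused whole if a number of a shift passes 41.7 or a number of a turn 0.125, either way. A call with a gripper value outside its range is refused whole. The fingers move at their own pace and stop on an object; FORCE is the grip in N (left out, the last holds). Time passes only in rows, so rows that do not move let the fingers close, or fill a call up. It gives the time, the measured TCP pose, the force and the opening at its end, in the units of the state.
- read_state(): the state, without advancing time (a new reading comes with each control period).
- read_camera(name): name is "scene" or "top"; returns (picture, depth): 420x560x3 uint8, blue, green, red; 420x560 float32, m along the optical axis (not along the pixel's ray), 0 where there is no reading.
- get_calibration(name): a dict with "K" (3x3 intrinsics, pixels), "k1" (the pictures are not rectified: a ray, as slopes to the right and down, at radius r is drawn at 1 + k1 r^2 times it, then the intrinsics apply), "eye" and "orientation" of the camera in the world. Camera axes: x right, y down, z forward; pixel columns grow to the right and rows downward; lengths in m; the calibration is good to about 2 mm. A picture is of the moment at which its call begins. get_calibration takes no time and is no camera call.
- finish_job(): hands the job in, once; it reports no verdict.
The state is a dict: "time": time; "q": joint angles; "joint_vel": joint speeds; "joint_torque": joint torques, N m; "tool_pos": TCP position; "tcp_rot": TCP orientation; "wrist_force": force on the tool from outside, world axes, zero at the start; "torque": the same for the moment, N m; "width": opening from 0.0 (shut) to 1.0 (fully open).
Only numpy, scipy, OpenCV 4.12 (cv2) and the standard library are available. Lean on these libraries where they do the work, as an engineer would, in place of code of your own. Each camera call takes 0.05 s, during which the arm holds its last target.

### The job

The over-centre clamp on the inspection fixture has been left either open or shut: find out which, and swing it open if it is shut. Take the circuit board with the bright silver heat sink from the blue mat, lay it on the fixture's nest with its brass spot towards the clamp and slide it fully home against both dark stops, under the clamp; then swing the red knob over, past the dead point to its stop, so that the clamp stays locked on the board. Do not slam the board or force the clamp, leave the board with the black heat sink where it lies, and let go at the end.

Things in the scene. Friction and masses are not known exactly. Their poses are not given: they have to be found in the camera images.
- fixture: Inspection fixture fixed to the table: aluminium plate, x = 30 to 210, y = -60 to 60, 12 mm thick. Origin at table height, 30 mm before the plate's clamp end, on its centre line; x runs level from the clamp along the nest, z up. Nest: grey block, x = 60 to 195, y = -45 to 45, flat top at z = 25 mm. A blue post (x = 42 to 60, y = -15 to 15, up to z = 75) carries the clamp. All lengths here in mm.
- nest_corner (a point): Fixed point on the nest top where the faces of its two dark stops (6.5 mm high) meet: fixture x = 72, y = -32, z = 25 mm, same axes. The end stop's face looks to +x (y = -25 to 25), the side stop's face looks to +y (x = 105 to 185); the other two sides are open. The board's corner belongs here.
- clamp_pivot (a point): Fixed pivot of the clamp, an axle along fixture x (x = 58 to 98) at y = 0, z = 62 mm over the nest; this point: x = 86. On it turn, as one piece, a steel handle 13 mm thick with a red ball knob (26 mm across, centre 100 mm from the axle) and a foot with an orange roller (14 mm across, 12 mm wide). It swings 1.3 rad between hard stops; its weight carries it to the nearer end, so it starts open or shut.
- knob_when_shut (a point): Fixed point (fixture x = 86, y = 60.5, z = 142 mm) where the knob's centre is when the clamp is shut (handle leaning 0.65 rad to +y, roller down, only 5 mm above the nest if empty, barring the board). Empty when open. Whether the clamp is shut is not reported: feel (lightly) or look. Shut and empty, it opens by a push of about 1 N on the knob to -y, and falls over by itself past upright.
- knob_when_open (a point): Fixed point (fixture x = 86, y = -60.5, z = 142 mm) where the knob's centre is when the clamp is open (handle leaning 0.65 rad to -y, roller 43 mm or more above the table). Handle and axle stay over x = 73 to 99, so set the board down further out (+x), then slide it in to -x below them. To lock, push the knob over to +y.
- clamp_plunger (a joint): Travel (m) of the sprung roller into the foot: 0 when open or when shut on nothing; 0.003 to 0.005 (some 25 N) when locked on the board. On closing, the roller meets the board with the knob about upright; the knob then resists by some 2 N (up to 4), goes over the dead point 0.2 rad before the shut end, and snaps to its hard stop (feel 8 to 15 N). Released before the dead point it springs back.
- board: The board to load: green circuit board in a black carrier, 110 (x) x 64 (y) x 8 mm, about 0.16 kg, origin at the centre of its underside, z up. Brass spot for the clamp's roller at x = -41, y = 0. Components other than the silver heat sink stand under 2 mm above its top. Loaded, its axes point as the fixture's do, centre at fixture x = 127, y = 0, z = 25 mm. It starts flat on the mat, up to 0.65 rad from that.
- board_corner (a point): Corner of the board's underside, at x = -55, y = -32, z = 0 mm in the board's frame; meets nest_corner when loaded.
- heatsink (a point): Point in the bright silver finned heat sink of the board to load: the grip to lift it by, across its 22 mm (board y). The sink is 40 (x) x 22 (y) mm, centred at board x = 28, y = 0, from z = 8 (board top) to 36 mm above the board's underside; this point is on its middle at z = 28 mm.
- board_other: Board not to be touched: the same in form and size, origin likewise, but with a black heat sink. Lies on the same mat, about 125 mm from the first.
- mat: Blue mat fixed to the table, 310 (x) x 200 (y) x 3 mm, origin at the centre of its underside; the two boards lie on it, in either order.
Not all that is in view belongs to the job. Leave any brown look-alike of the fixture alone. What is shaped like the board but purple is not meant.

How it is judged:
On the way:
1. The board lies on the nest, home against both stops, with the clamp not yet pressing on it (x of board_corner in the frame of nest_corner between -0.002 and 0.0025 m and y of board_corner in the frame of nest_corner between -0.002 and 0.0025 m and z of board_corner in the frame of nest_corner between -0.002 and 0.002 m and angle between the x axis of board and the x axis of fixture, either way round below 0.035 rad and value of joint clamp_plunger below 0.0008 m), for 0.2 s.
At the end, for the whole second after the job is handed in: The board lies flat on the nest, its corner within 2 mm (2.5 mm away from the stops) of the corner of both stops and its length within 0.035 rad of the fixture's, at rest, and the clamp is locked on it by itself: its sprung roller pressed in by more than 2.5 mm with nothing holding the handle (x of board_corner in the frame of nest_corner between -0.002 and 0.0025 m and y of board_corner in the frame of nest_corner between -0.002 and 0.0025 m and z of board_corner in the frame of nest_corner between -0.002 and 0.002 m and angle between the x axis of board and the x axis of fixture, either way round below 0.035 rad and value of joint clamp_plunger above 0.0025 m and linear speed of board below 0.01 m/s); the robot touches nothing.
It fails at once if The board with the black heat sink is moved by more than 15 mm (distance of board_other from where it was at the start of the episode above 0.015 m).
It fails at once if The board is slammed into the fixture (over 110 N) (contact force between board and fixture above 110 N).
It fails at once if The clamp or fixture is forced (over 60 N from the fingers) (contact force between the fingers and fixture above 60 N).
It also fails if it takes over 72 s, if anything falls off the work surface, if the arm or the gripper's body presses on something with over 40 N, if the wrist force passes 120 N, or if a joint passes its speed limit or range.

## Working session

There is one attempt and no reset: what is moved stays moved. The work goes in short steps, Python scripts to look and compute and a shell command to move; the robot and the scene stay as the last step left them, time stands still between calls to the robot, and variables do not carry over. Pictures are saved under pics/ and viewed, and the job is handed in when it is done.

```bash
mkdir -p pics
cat > h.py <<'E'
import numpy as np, cv2
from workcell import *
def snap(n,f):
    im,d=read_camera(n); cv2.imwrite('pics/%s.png'%f,im); np.save('pics/%s.npy'%f,d); return im,d
def cal(n):
    c=get_calibration(n); o=np.array(c['orientation'],float)
    R=o if o.shape==(3,3) else cv2.Rodrigues(o)[0]
    return np.array(c['K']),c['k1'],np.array(c['eye']),R
def ray(n,u,v):
    K,k1,e,R=cal(n)
    x,y=(u-K[0,2])/K[0,0],(v-K[1,2])/K[1,1]
    p=cv2.undistortPoints(np.array([[[u,v]]],float),K,np.array([k1,0,0,0],float))[0,0]
    return e,R@np.array([p[0],p[1],1.])
def atz(n,u,v,z):
    e,d=ray(n,u,v); return e+d*(z-e[2])/d[2]
def atd(n,u,v,D):
    e,d=ray(n,u,v); return e+d*D
def proj(n,P):
    K,k1,e,R=cal(n); 
    q=(np.atleast_2d(P)-e)@R; s=q[:,:2]/q[:,2:]; r=(s**2).sum(1,keepdims=True); s=s*(1+k1*r)
    return s*[K[0,0],K[1,1]]+[K[0,2],K[1,2]]
def crop(f,x0,y0,x1,y1,k,out):
    im=cv2.imread('pics/%s.png'%f)[y0:y1,x0:x1]; cv2.imwrite('pics/%s.png'%out,cv2.resize(im,None,fx=k,fy=k,interpolation=cv2.INTER_CUBIC))
E
python3 - <<'E'
from h import *
for n in('scene','top'):
    snap(n,n+'0'); print(get_calibration(n))
print(read_state())
E
```

```text
{'K': array([[496.61237016,   0.        , 282.21238452],
       [  0.        , 496.61237016, 213.8934036 ],
       [  0.        ,   0.        ,   1.        ]]), 'k1': -0.015591105956486143, 'eye': array([1.63119132, 0.03622449, 1.06846813]), 'orientation': array([-1.6835848 , -1.76314194,  0.82748912])}
{'K': array([[469.74285063,   0.        , 285.67738675],
       [  0.        , 469.74285063, 212.80161471],
       [  0.        ,   0.        ,   1.        ]]), 'k1': -0.02628091502639139, 'eye': array([ 0.36418345, -0.04886152,  1.19042042]), 'orientation': array([-2.13037553,  2.17202064, -0.13246794])}
{'time': 0.1, 'q': array([-1.29393794e+00,  2.64692261e-01,  1.60524629e+00,  2.27811274e-05,
        1.27369648e+00, -3.69099225e-02]), 'joint_vel': array([-0.00120934, -0.00242569, -0.00376606, -0.00061585,  0.00129011,
        0.00025572]), 'joint_torque': array([ 3.90625200e-04, -5.16704571e+01, -3.68591309e+01, -1.88327463e-04,
        6.29774906e-03, -4.34475317e-05]), 'tool_pos': array([ 0.20815342, -0.6414075 ,  0.23007201]), 'tcp_rot': array([ 2.05270552,  0.32684484, -2.05316865]), 'wrist_force': array([-0.05673691, -0.0029557 , -0.3703516 ]), 'torque': array([ 0.05078129, -0.01072317, -0.0016393 ]), 'width': 1.0031526032340397}
```

View pics/scene0.png

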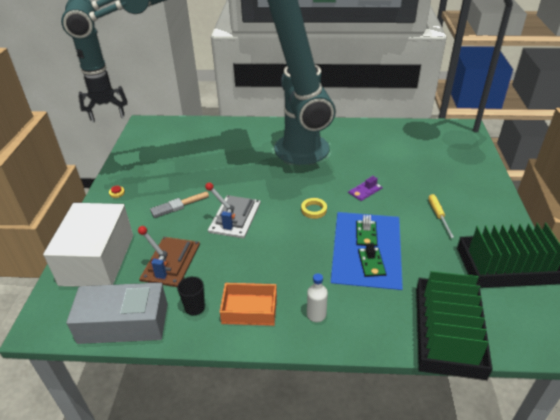

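View pics/top0.png

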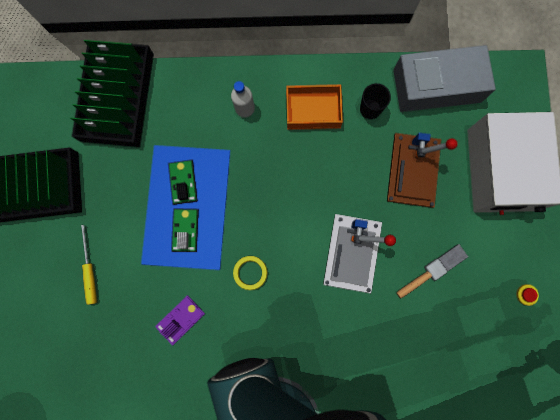

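Run:
```python
from h import *
crop('top0',310,200,410,300,7,'c1'); crop('top0',135,135,245,275,5,'c2');crop('scene0',190,170,280,245,8,'c3')
```

```text
(no output)
```

View pics/c1.png

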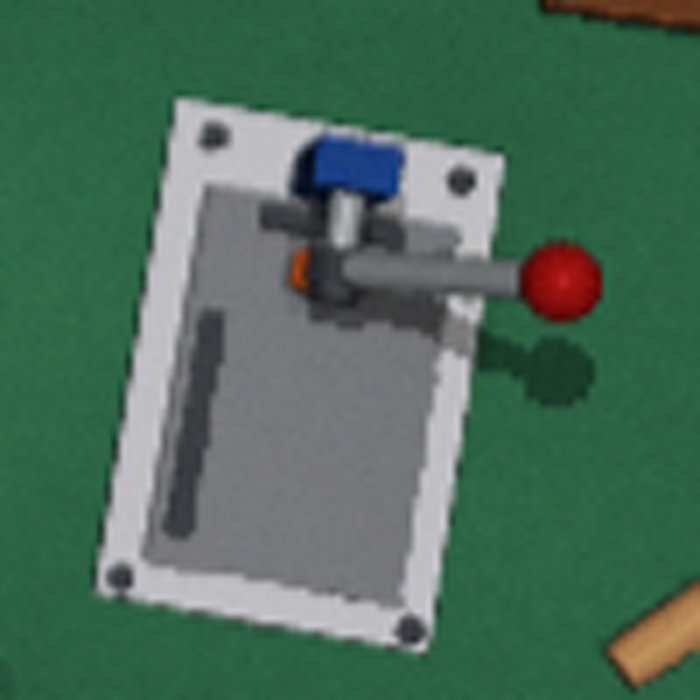

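View pics/c2.png

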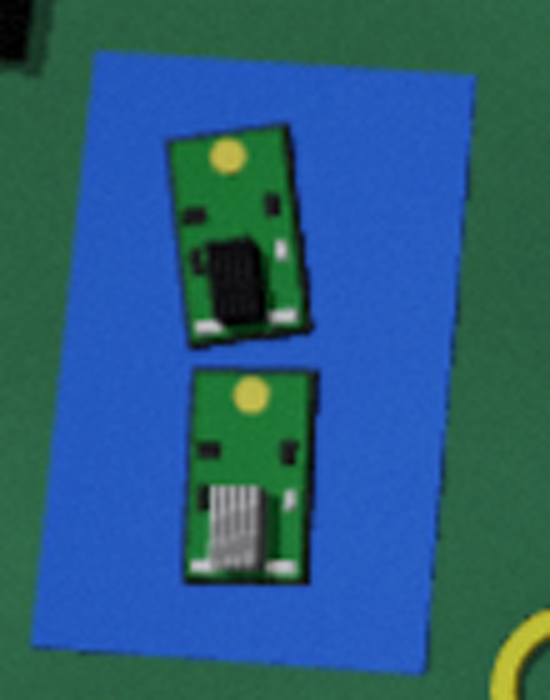

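View pics/c3.png

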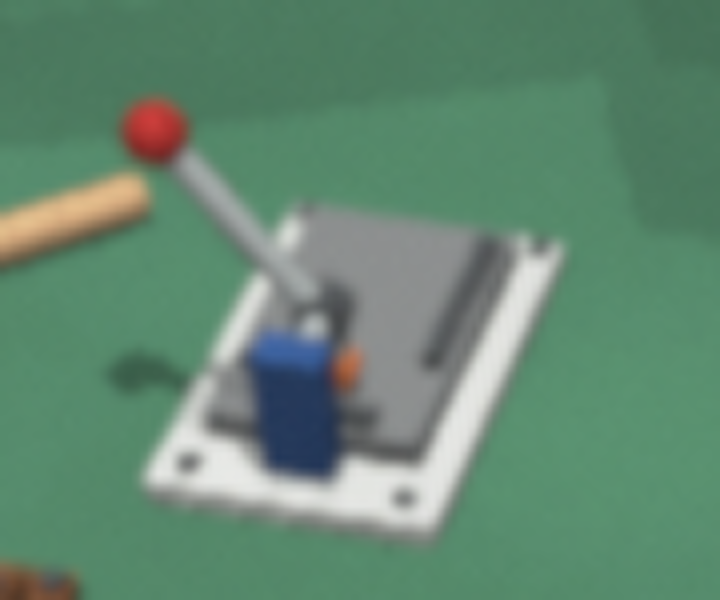

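```bash
cat > fit.py <<'E'
from h import *
from scipy.optimize import least_squares
def px(U,k,x0,y0): U=np.array(U,float); return (U+.5)/k-.5+[x0,y0]
def T(p,L):
    c,s=np.cos(p[2]),np.sin(p[2]); L=np.array(L,float)/1000
    return np.c_[p[0]+c*L[:,0]-s*L[:,1],p[1]+s*L[:,0]+c*L[:,1],L[:,2]+(p[3] if len(p)>3 else 0)]
def fit(sets,p0,z0=0):
    f=lambda p:np.concatenate([(proj(n,T(np.r_[p,z0],L))-u).ravel() for n,L,u in sets])
    r=least_squares(f,p0); return r.x,r.fun.reshape(-1,2)
E
python3 - <<'E'
from fit import *
Lp=[[30,-60,12],[30,60,12],[210,60,12],[210,-60,12],[195,-45,25],[195,45,25],[86,60.5,142]]
ut=px([[177,100],[504,156],[428,653],[100,595],[143,560],[403,606],[561,282]],7,310,200)
Ls=[[30,60,12],[30,-60,12],[210,-60,12],[86,60.5,142]]
us=px([[145,482],[435,532],[566,245],[155,130]],8,190,170)
for s in([('top',Lp,ut)],[('scene',Ls,us)],[('top',Lp,ut),('scene',Ls,us)]):
    p,r=fit(s,[.2,-.2,3.1]); print(p,r.round(1).tolist())
Lb=[[-55,-32,8],[55,-32,8],[-41,0,8],[8,-11,36],[8,11,36],[48,-11,36],[48,11,36]]
ub=px([[193,370],[184,581],[251,395],[210,487],[259,487],[207,568],[256,571]],5,135,135)
b,r=fit([('top',Lb,ub)],[.3,.2,3.1],.003); print(b,r.round(1).tolist())
print('hs',T(np.r_[b,.003],[[28,0,28]]))
o,r=fit([('top',[[-55,-32,8],[-41,0,8]],px([[166,141],[228,156]],5,135,135))],[.4,.2,3.1],.003);print(o,r.round(1).tolist())
for n in('nest_corner',[72,-32,25]),('ks',[86,60.5,142]),('ko',[86,-60.5,142]),('home hs',[155,0,53]): print(n[0],T(p,[n[1]]))
d=np.load('pics/top0.npy'); 
for u,v in [(390,240),(350,265),(184,240)]: print(atd('top',u,v,d[v,u]))
E
```

```text
[ 0.53113802 -0.23112781  2.94991229] [[-0.1, -0.2], [0.2, -0.1], [0.3, 0.1], [-0.6, 0.0], [0.6, 0.1], [-0.3, -0.1], [-0.1, 0.1]]
[ 0.53413094 -0.23047116  2.93901953] [[-0.1, -0.2], [-0.2, -0.3], [0.1, -0.1], [0.2, 0.6]]
[ 0.53149065 -0.23088581  2.94937503] [[-0.2, -0.3], [0.1, -0.2], [0.2, -0.0], [-0.8, -0.1], [0.5, -0.0], [-0.4, -0.3], [-0.2, -0.1], [-0.2, -0.6], [-0.3, -1.0], [-0.6, -0.8], [-0.1, 0.1]]
[0.47957894 0.21432182 3.10639027] [[-0.4, -0.5], [-0.6, 0.7], [0.3, 0.2], [0.7, -0.0], [-0.2, 0.1], [0.6, 0.0], [-0.3, -0.4]]
hs [[0.45159629 0.21530728 0.031     ]]
[0.60460033 0.21986056 3.29066736] [[-0.3, -0.1], [0.3, 0.1]]
nest_corner [[ 0.46692983 -0.18572055  0.025     ]]
ks [[ 0.43551682 -0.27384247  0.142     ]]
ko [[ 0.45863219 -0.15507093  0.142     ]]
home hs [[ 0.37934528 -0.20127521  0.053     ]]
[ 0.43418708 -0.27225994  0.15453218]
[ 0.38319415 -0.19830487  0.02791475]
[0.45227196 0.21013725 0.03309887]
```

```bash
cat >> fit.py <<'E'
P=np.array([0.5313,-0.2310,2.9495,0]); B=np.array([0.4796,0.2143,3.1064,.003])
def st():
    s=read_state(); R=cv2.Rodrigues(s['tcp_rot'])[0]; t=s['tool_pos']
    c,sn=np.cos(P[2]),np.sin(P[2]); d=t-[P[0],P[1],0]
    print('t',round(s['time'],2),'tcp',(t*1000).round(1),'fix',(np.array([c*d[0]+sn*d[1],-sn*d[0]+c*d[1],d[2]])*1000).round(1),'x',R[:,0].round(3),'yaw_y',np.arctan2(R[1,1],R[0,1]).round(4),'F',s['wrist_force'].round(1),'w',round(s['width'],3),'q',s['q'].round(3))
def fx(*L): return (T(P,[L])[0]*1000).round(1)
E
python3 - <<'E'
from fit import *
st()
print('push start',fx(86,110,130),'mid',fx(86,60,130),'end',fx(86,5,130))
print('jaw yaw fix',2.9495+np.pi/2-2*np.pi, 2.9495-np.pi/2,'board',3.1064-np.pi/2)
E
```

```text
t 0.1 tcp [ 208.2 -641.4  230.1] fix [238.9 464.6 230.1] x [-0.001  0.002 -1.   ] yaw_y -1.257 F [-0.1 -0.  -0.4] w 1.003 q [-1.294  0.265  1.605  0.     1.274 -0.037]
push start [ 425.9 -322.6  130. ] mid [ 435.4 -273.5  130. ] end [ 445.9 -219.5  130. ]
jaw yaw fix -1.7628889803846892 1.3787036732051035 board 1.5356036732051033
```

```bash
python3 -m creep '[[255,[22,32,-5],-0.05],[255,[22,32,-5],-0.05],[255,[22,32,-5],-0.05],[255,[22,32,-5],-0.05],[255,[22,32,-5],-0.05],[255,[22,32,-5],-0.05],[255,[22,32,-5],-0.05],[255,[22,32,-5],-0.05]]' 30
python3 -m creep '[[255,[21,31,-10],-0.05],[255,[20,31,-10],-0.05],[255,[0,0,-20],-0.006],[255,[0,0,-20],0],[255,[0,0,0],0],[255,[0,0,0],0],[255,[0,0,0],0],[255,[0,0,0],0]]'; python3 -c 'from fit import *; st()'
```

```text
time: 0.77
tool_pos: [0.3848, -0.3841, 0.1906]
tcp_rot: [-2.175, 0.096, 2.176]
wrist_force: [0.4, -0.3, 0.1]
width: -0.002
time: 1.43
tool_pos: [0.4259, -0.3252, 0.1327]
tcp_rot: [-2.123, 0.207, 2.119]
wrist_force: [1.2, -0.1, 0.5]
width: -0.004
t 1.43 tcp [ 425.9 -325.2  132.7] fix [ 85.5 112.5 132.7] x [ 0.002 -0.001 -1.   ] yaw_y -1.764 F [ 1.2 -0.1  0.5] w -0.004 q [-0.699  0.085  2.004  0.     1.051  1.065]
```

```bash
python3 -m creep '[[255,[1.5,8,0],0],[255,[1.5,8,0],0],[255,[1.2,6,0],0],[255,[1.2,6,0],0],[255,[1.2,6,0],0],[255,[1.2,6,0],0],[255,[1.2,6,0],0],[255,[1.2,6,0],0]]' ; python3 -m creep '[[255,[1.2,6,0],0],[255,[1.2,6,0],0],[255,[1.2,6,0],0],[255,[1.2,6,0],0],[255,[1.2,6,0],0],[255,[1.2,6,0],0],[255,[1.2,6,0],0],[255,[1.2,6,0],0]]'; python3 -c 'from fit import *; st();snap("top","t1")'
```

```text
time: 2.1
tool_pos: [0.4355, -0.271, 0.1311]
tcp_rot: [-2.12, 0.204, 2.121]
wrist_force: [-0.1, -0.5, 0.4]
width: -0.0
time: 2.77
tool_pos: [0.445, -0.2231, 0.1308]
tcp_rot: [-2.12, 0.204, 2.121]
wrist_force: [0.3, -0.0, -0.5]
width: 0.001
t 2.77 tcp [ 445.  -223.1  130.8] fix [ 86.2   8.8 130.8] x [-0.001  0.001 -1.   ] yaw_y -1.763 F [ 0.3 -0.  -0.5] w 0.001 q [-0.515  0.016  2.08   0.     1.046  1.248]
```

View pics/t1.png

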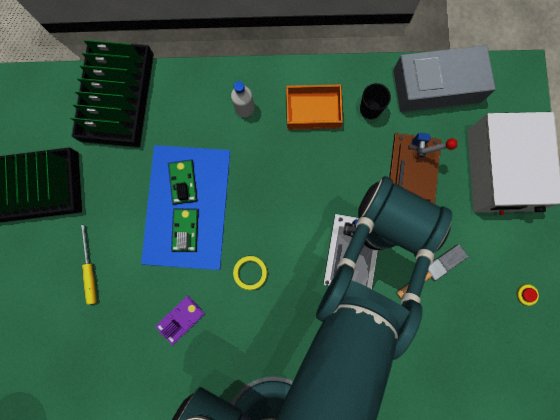

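```bash
python3 -m creep '[[255,[0,0,40],0],[255,[0,0,40],0],[120,[0,37,0],0.02],[120,[0,37,0],0.02],[120,[0,37,0],0.02],[120,[0,37,0],0.02],[120,[0,37,0],0.02],[120,[0,37,0],0.02]]' ; python3 -m creep '[[0,[1,37,0],0.02],[0,[1,37,0],0.017],[0,[1,37,0],0],[0,[1,37,0],0],[0,[1,37,0],0],[0,[2,31,0],0],[0,[0,0,0],0],[0,[0,0,0],0]]'; python3 -c 'from fit import *; st();snap("top","t2");snap("scene","s2");crop("scene",0,0,1,1,1,"x") if 0 else None;crop("s2",190,170,280,245,8,"c4");crop("t2",310,200,410,300,6,"c5")'
```

```text
time: 3.48
tool_pos: [0.4443, -0.0003, 0.2108]
tcp_rot: [-2.184, 0.078, 2.185]
wrist_force: [0.2, -0.9, -0.0]
width: 0.527
time: 4.15
tool_pos: [0.4514, 0.2153, 0.2105]
tcp_rot: [-2.204, 0.036, 2.207]
wrist_force: [0.1, -0.5, -0.5]
width: 1.003
t 4.15 tcp [451.4 215.3 210.5] fix [ 163.6 -422.8  210.5] x [-0.001 -0.001 -1.   ] yaw_y -1.6024 F [ 0.1 -0.5 -0.5] w 1.003 q [ 0.395 -0.054  1.993 -0.     1.205  1.998]
```

View pics/c4.png

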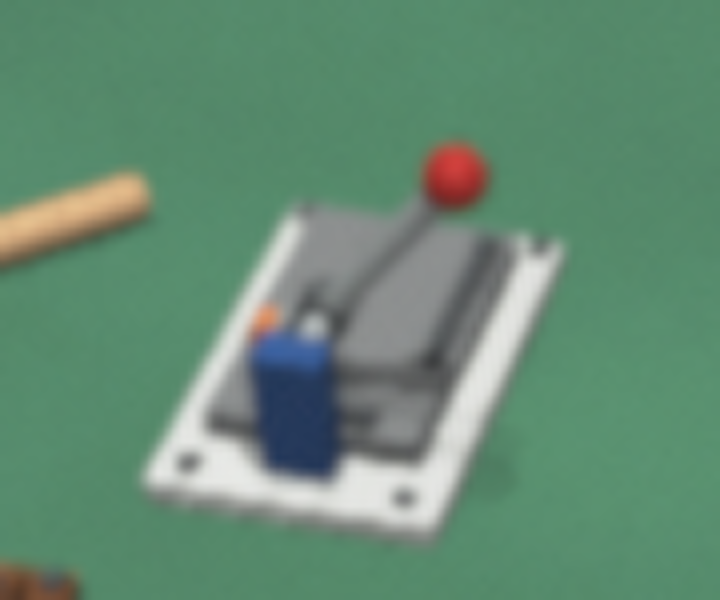

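View pics/t2.png

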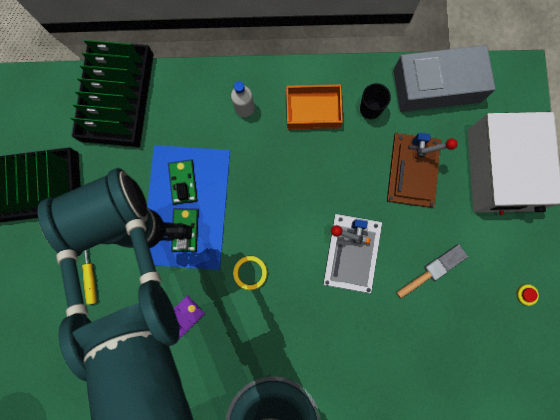

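View pics/c5.png

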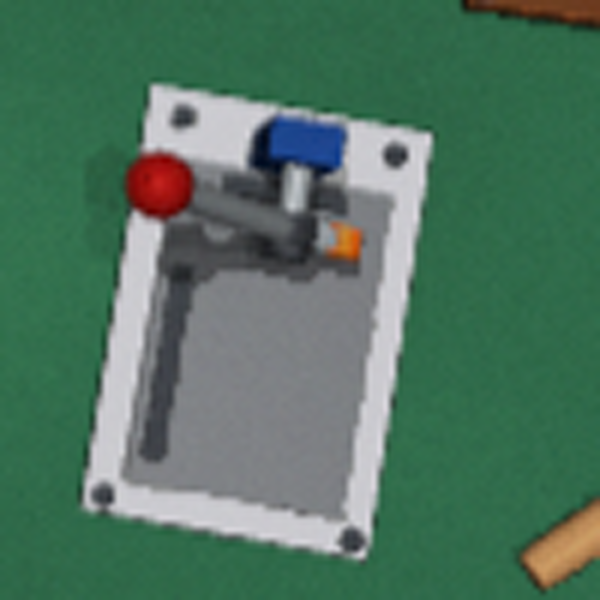

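View pics/s2.png

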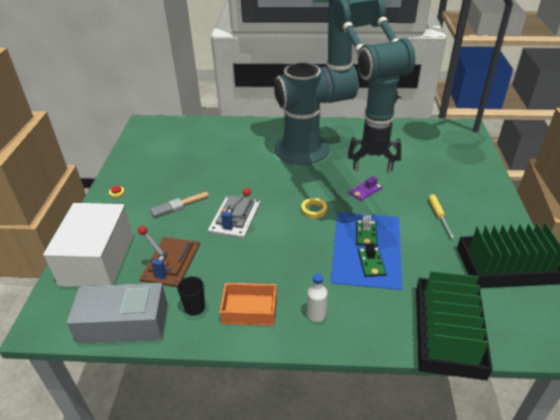

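```bash
python3 -m creep '[[0,[0,0,-38],-0.002],[0,[0,0,-38],-0.001],[0,[0,0,-38],0],[0,[0,0,-30],0],[0,[0,0,-25],0],[0,[0,0,-15],0],[0,[0,0,-11.5],0],[0,[0,0,0],0]]' ; python3 -m creep '[[0,[0,0,0],0],[120,[0,0,0],0],[180,[0,0,0],0],[255,[0,0,0],0],[255,[0,0,0],0],[255,[0,0,0],0],[255,[0,0,0],0],[255,[0,0,0],0]]' 40; python3 -c 'from fit import *; st()'
```

```text
time: 4.92
tool_pos: [0.4501, 0.2118, 0.0133]
tcp_rot: [-2.197, 0.047, 2.207]
wrist_force: [-0.1, -0.3, 0.3]
width: 1.002
time: 5.58
tool_pos: [0.4529, 0.2144, 0.0166]
tcp_rot: [-2.203, 0.041, 2.2]
wrist_force: [0.3, -0.5, 5.2]
width: 0.25
t 5.58 tcp [452.9 214.4  16.6] fix [ 162.  -422.3   16.6] x [ 0.001  0.001 -1.   ] yaw_y -1.6089 F [ 0.3 -0.5  5.2] w 0.25 q [0.392 0.178 2.153 0.    0.808 2.001]
```

```bash
python3 -m creep '[[255,[0,0,5],0],[255,[0,0,10],0],[255,[0,0,25],0],[255,[0,0,30],0],[255,[0,0,35],0],[255,[0,0,35],0],[255,[0,0,35],0],[255,[0,0,25],0]]'; python3 -c 'from fit import *; st();snap("scene","s3");print(fx(188,0,215));crop("s3",300,60,460,220,5,"c6")'
```

```text
time: 6.25
tool_pos: [0.4526, 0.2142, 0.2196]
tcp_rot: [-2.205, 0.041, 2.198]
wrist_force: [0.5, 1.0, -1.7]
width: 0.253
t 6.25 tcp [452.6 214.2 219.6] fix [ 162.2 -422.   219.6] x [ 0.003  0.001 -1.   ] yaw_y -1.609 F [ 0.5  1.  -1.7] w 0.253 q [ 0.392 -0.063  1.984 -0.     1.218  2.001]
[ 346.8 -195.1  215. ]
```

View pics/s3.png

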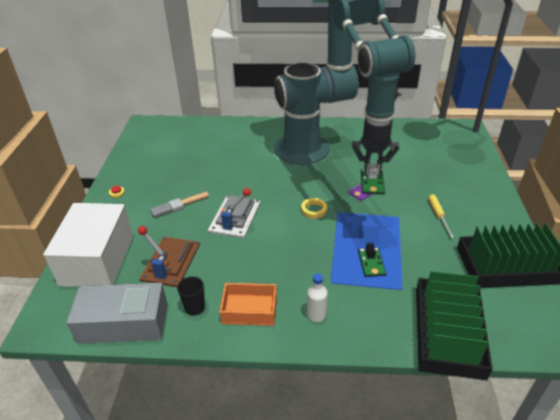

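```bash
python3 -m creep '[[255,[0,-37,0],-0.019],[255,[0,-37,0],-0.019],[255,[0,-37,0],-0.019],[255,[0,-37,0],-0.019],[255,[0,-37,0],-0.019],[255,[0,-37,0],-0.019],[255,[0,-37,0],-0.019],[255,[0,-37,0],-0.019]]';python3 -m creep '[[255,[-17.6,-19,0],0],[255,[-17.6,-19,0],0],[255,[-17.6,-19,0],0],[255,[-17.6,-19,0],0],[255,[-17.6,-19,0],0],[255,[-17.6,-18,0],0],[255,[0,0,-20],0],[255,[0,0,-20],0]]'; python3 -c 'from fit import *; st();snap("scene","s4");crop("s4",180,80,320,250,4,"c7")'
```

```text
time: 6.97
tool_pos: [0.4511, -0.0836, 0.2158]
tcp_rot: [-2.121, 0.203, 2.121]
wrist_force: [1.1, -0.6, -2.0]
width: 0.249
time: 7.63
tool_pos: [0.3463, -0.1966, 0.1767]
tcp_rot: [-2.124, 0.208, 2.117]
wrist_force: [0.2, -0.6, -1.9]
width: 0.248
t 7.63 tcp [ 346.3 -196.6  176.7] fix [188.2   1.5 176.7] x [ 0.003 -0.002 -1.   ] yaw_y -1.7641 F [ 0.2 -0.6 -1.9] w 0.248 q [-0.579 -0.244  2.22  -0.     1.163  1.186]
```

View pics/c7.png

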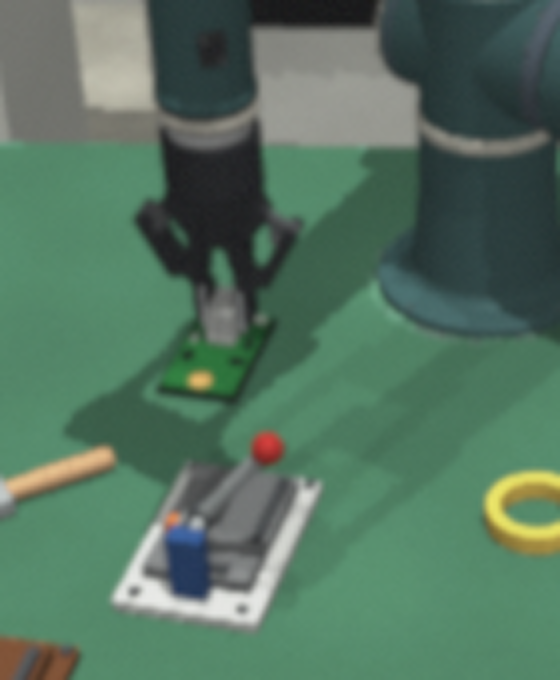

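```bash
python3 -m creep '[[255,[-1,-5,-20],0],[255,[0,0,-25],0],[255,[0,0,-25],0],[255,[0,0,-25],0],[255,[0,0,-20],0],[255,[0,0,-10],0],[255,[0,0,-4],0],[255,[0,0,0],0]]'; python3 -c 'from fit import *; st();snap("scene","s5");snap("top","t5");crop("s5",180,120,320,250,5,"c8");crop("t5",310,200,410,300,6,"c9")'
```

```text
time: 8.35
tool_pos: [0.3451, -0.1996, 0.0464]
tcp_rot: [-2.12, 0.201, 2.123]
wrist_force: [0.0, 0.4, -1.6]
width: 0.249
t 8.35 tcp [ 345.1 -199.6   46.4] fix [188.8   4.7  46.4] x [-0.002  0.001 -1.   ] yaw_y -1.7606 F [ 0.   0.4 -1.6] w 0.249 q [-0.587 -0.061  2.338 -0.     0.866  1.174]
```

View pics/c8.png

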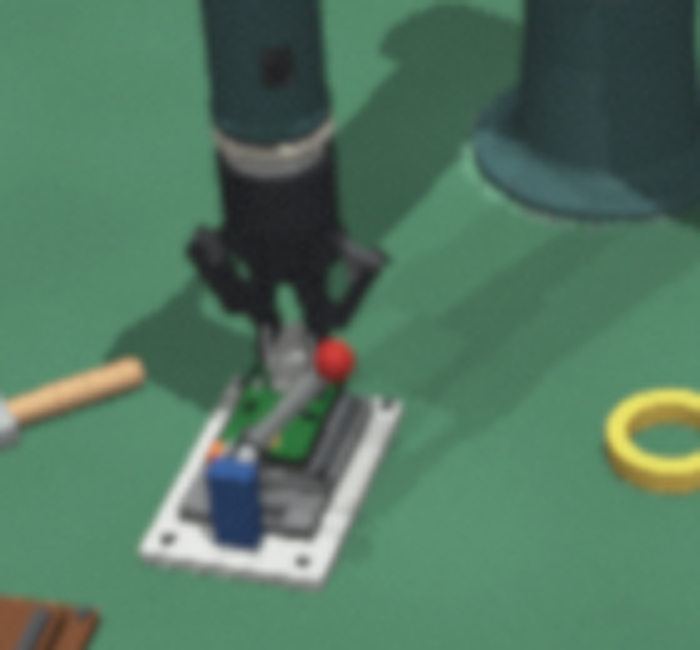

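View pics/c9.png

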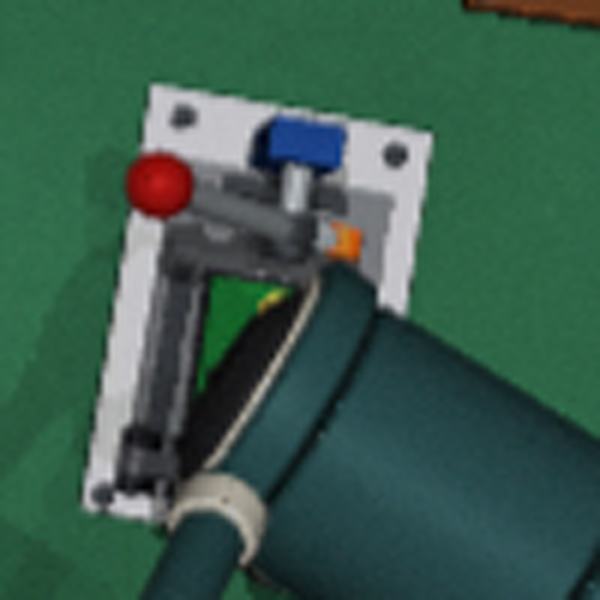

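```bash
python3 -m creep '[[255,[0,0,-1.5],0],[255,[0,0,-1.5],0],[255,[0,0,-1.5],0],[255,[0,0,-1],0],[255,[0,0,0],0],[255,[0,0,0],0],[255,[0,0,0],0],[255,[0,0,0],0]]'; python3 -m creep '[[255,[0,0,-0.5],0],[255,[0,0,-0.5],0],[255,[0,0,-0.5],0],[255,[0,0,0],0],[255,[0,0,0],0],[255,[0,0,0],0],[255,[0,0,0],0],[255,[0,0,0],0]]';python3 -c 'from fit import *; st()'
```

```text
time: 9.12
tool_pos: [0.3456, -0.2001, 0.0413]
tcp_rot: [-2.122, 0.202, 2.122]
wrist_force: [-0.1, 0.4, -2.6]
width: 0.249
time: 9.78
tool_pos: [0.3456, -0.2001, 0.0398]
tcp_rot: [-2.122, 0.202, 2.122]
wrist_force: [-0.5, -0.0, -1.9]
width: 0.252
t 9.78 tcp [ 345.6 -200.1   39.8] fix [188.2   5.1  39.8] x [ 0. -0. -1.] yaw_y -1.761 F [-0.5 -0.  -1.9] w 0.252 q [-0.587 -0.049  2.343  0.     0.848  1.174]
```

```bash
python3 -m creep '[[255,[0,0,-0.5],0],[255,[0,0,-0.5],0],[255,[0,0,0],0],[255,[0,0,0],0],[255,[0,0,0],0],[255,[0,0,0],0],[255,[0,0,0],0],[255,[0,0,0],0]]'; python3 -m creep '[[255,[0,0,-0.5],0],[255,[0,0,0],0],[255,[0,0,0],0],[255,[0,0,0],0],[255,[0,0,0],0],[255,[0,0,0],0],[255,[0,0,0],0],[255,[0,0,0],0]]';python3 -m creep '[[255,[0,0,-0.5],0],[255,[0,0,0],0],[255,[0,0,0],0],[255,[0,0,0],0],[255,[0,0,0],0],[255,[0,0,0],0],[255,[0,0,0],0],[255,[0,0,0],0]]'
```

```text
time: 10.45
tool_pos: [0.3456, -0.2, 0.0388]
tcp_rot: [-2.122, 0.202, 2.122]
wrist_force: [-0.1, 0.3, -0.9]
width: 0.251
time: 11.12
tool_pos: [0.3456, -0.2001, 0.0386]
tcp_rot: [-2.122, 0.202, 2.122]
wrist_force: [-2.6, 0.4, 4.6]
width: 0.246
time: 11.78
tool_pos: [0.3456, -0.2001, 0.0386]
tcp_rot: [-2.121, 0.202, 2.122]
wrist_force: [-4.0, 2.4, 10.8]
width: 0.25
```

```bash
python3 -m creep '[[255,[0,0,0.6],0],[255,[3.9,-0.8,0],0],[255,[3.9,-0.8,0],0],[255,[3.9,-0.8,0],0],[255,[3.9,-0.8,0],0],[255,[3.9,-0.8,0],0],[255,[3.9,-0.8,0],0],[255,[2,-0.4,0],0]]'; python3 -m creep '[[255,[0,0,0],0],[255,[0.5,-0.1,0],0],[255,[0.5,-0.1,0],0],[255,[0.5,-0.1,0],0],[255,[0.5,-0.1,0],0],[255,[0.5,-0.1,0],0],[255,[0,0,0],0],[255,[0,0,0],0]]';python3 -c 'from fit import *; st()'
```

```text
time: 12.45
tool_pos: [0.3713, -0.2055, 0.0386]
tcp_rot: [-2.122, 0.202, 2.122]
wrist_force: [-4.8, 0.8, 6.6]
width: 0.246
time: 13.12
tool_pos: [0.373, -0.2057, 0.0386]
tcp_rot: [-2.121, 0.202, 2.123]
wrist_force: [-3.2, 0.7, 6.8]
width: 0.253
t 13.12 tcp [ 373.  -205.7   38.6] fix [160.2   5.4  38.6] x [-0.001  0.    -1.   ] yaw_y -1.7609 F [-3.2  0.7  6.8] w 0.253 q [-5.620e-01  7.000e-03  2.291e+00 -1.000e-03  8.440e-01  1.199e+00]
```

```bash
python3 -m creep '[[255,[0.5,-0.1,0],0],[255,[0.5,-0.1,0],0],[255,[0.5,-0.1,0],0],[255,[0.5,-0.1,0],0],[255,[0.5,-0.1,0],0],[255,[0.5,-0.1,0],0],[255,[0,0,0],0],[255,[0,0,0],0]]';python3 -m creep '[[255,[0.5,-0.1,0],0],[255,[0.5,-0.1,0],0],[255,[0,0,0],0],[255,[0,0,0],0],[255,[0,0,0],0],[255,[0,0,0],0],[255,[0,0,0],0],[255,[0,0,0],0]]';python3 -m creep '[[255,[0.5,-0.1,0],0],[255,[0.5,-0.1,0],0],[255,[0,0,0],0],[255,[0,0,0],0],[255,[0,0,0],0],[255,[0,0,0],0],[255,[0,0,0],0],[255,[0,0,0],0]]';python3 -c 'from fit import *; st()'
```

```text
time: 13.78
tool_pos: [0.376, -0.2063, 0.0386]
tcp_rot: [-2.121, 0.202, 2.123]
wrist_force: [-4.3, 0.6, 7.8]
width: 0.251
time: 14.45
tool_pos: [0.377, -0.2065, 0.0386]
tcp_rot: [-2.121, 0.202, 2.123]
wrist_force: [-4.6, 0.8, 7.3]
width: 0.25
time: 15.12
tool_pos: [0.3772, -0.2065, 0.0386]
tcp_rot: [-2.119, 0.202, 2.124]
wrist_force: [-6.3, 1.1, 9.8]
width: 0.249
t 15.12 tcp [ 377.2 -206.5   38.6] fix [155.9   5.4  38.6] x [-0.002  0.001 -1.   ] yaw_y -1.7608 F [-6.3  1.1  9.8] w 0.249 q [-5.580e-01  1.600e-02  2.282e+00 -1.000e-03  8.460e-01  1.203e+00]
```

```bash
python3 -m creep '[[255,[0.1,0.5,0.1],0],[255,[0.1,0.5,0.1],0],[255,[0.1,0.5,0],0],[255,[0.1,0.5,0],0],[255,[0.1,0.5,0],0],[255,[0.1,0.5,0],0],[255,[0,0,0],0],[255,[0,0,0],0]]';python3 -m creep '[[255,[0.1,0.5,0],0],[255,[0.1,0.5,0],0],[255,[0,0,0],0],[255,[0,0,0],0],[255,[0,0,0],0],[255,[0,0,0],0],[255,[0,0,0],0],[255,[0,0,0],0]]';python3 -m creep '[[255,[0.1,0.5,0],0],[255,[0.1,0.5,0],0],[255,[0,0,0],0],[255,[0,0,0],0],[255,[0,0,0],0],[255,[0,0,0],0],[255,[0,0,0],0],[255,[0,0,0],0]]';python3 -c 'from fit import *; st()'
```

```text
time: 15.78
tool_pos: [0.3778, -0.2048, 0.0387]
tcp_rot: [-2.12, 0.205, 2.124]
wrist_force: [-7.6, -4.8, 6.3]
width: 0.25
time: 16.45
tool_pos: [0.378, -0.2039, 0.0387]
tcp_rot: [-2.12, 0.205, 2.125]
wrist_force: [-7.3, -4.7, 7.0]
width: 0.246
time: 17.12
tool_pos: [0.3782, -0.2029, 0.0387]
tcp_rot: [-2.12, 0.205, 2.125]
wrist_force: [-7.7, -4.6, 7.2]
width: 0.246
t 17.12 tcp [ 378.2 -202.9   38.7] fix [155.7   1.6  38.7] x [-0.002 -0.002 -1.   ] yaw_y -1.7613 F [-7.7 -4.6  7.2] w 0.246 q [-0.548  0.013  2.285 -0.004  0.845  1.215]
```

```bash
for i in 1 2 3; do :; done; python3 -m creep '[[255,[0.1,0.5,0],0],[255,[0.1,0.5,0],0],[255,[0,0,0],0],[255,[0,0,0],0],[255,[0,0,0],0],[255,[0,0,0],0],[255,[0,0,0],0],[255,[0,0,0],0]]';python3 -m creep '[[255,[0.1,0.5,0],0],[255,[0.1,0.5,0],0],[255,[0,0,0],0],[255,[0,0,0],0],[255,[0,0,0],0],[255,[0,0,0],0],[255,[0,0,0],0],[255,[0,0,0],0]]';python3 -m creep '[[255,[0.1,0.5,0],0],[255,[0.1,0.5,0],0],[255,[0,0,0],0],[255,[0,0,0],0],[255,[0,0,0],0],[255,[0,0,0],0],[255,[0,0,0],0],[255,[0,0,0],0]]';python3 -c 'from fit import *; st()'
```

```text
time: 17.78
tool_pos: [0.3783, -0.2019, 0.0387]
tcp_rot: [-2.12, 0.205, 2.125]
wrist_force: [-7.2, -5.1, 6.4]
width: 0.25
time: 18.45
tool_pos: [0.3785, -0.201, 0.0387]
tcp_rot: [-2.12, 0.205, 2.125]
wrist_force: [-7.5, -6.6, 7.4]
width: 0.248
time: 19.12
tool_pos: [0.3785, -0.2009, 0.0387]
tcp_rot: [-2.121, 0.207, 2.126]
wrist_force: [-9.2, -9.0, 5.4]
width: 0.251
t 19.12 tcp [ 378.5 -200.9   38.7] fix [155.7  -0.4  38.7] x [-0.003 -0.004 -1.   ] yaw_y -1.7608 F [-9.2 -9.   5.4] w 0.251 q [-0.542  0.012  2.286 -0.006  0.844  1.222]
```

```bash
python3 -m creep '[[255,[0.5,0.4,0],0],[255,[0.3,0.2,0],0],[255,[0,0,0],0],[255,[0,0,0],0],[255,[0,0,0],0],[255,[0,0,0],0],[255,[0,0,0],0],[255,[0,0,0],0]]';python3 -c 'from fit import *; st();snap("scene","s6");crop("s6",190,130,290,240,6,"c10")'
```

```text
time: 19.78
tool_pos: [0.3786, -0.2008, 0.0387]
tcp_rot: [-2.12, 0.207, 2.128]
wrist_force: [-13.3, -12.2, 7.9]
width: 0.253
t 19.78 tcp [ 378.6 -200.8   38.7] fix [155.7  -0.4  38.7] x [-0.004 -0.005 -1.   ] yaw_y -1.7602 F [-13.3 -12.2   7.9] w 0.253 q [-0.541  0.012  2.286 -0.008  0.845  1.225]
```

View pics/c10.png

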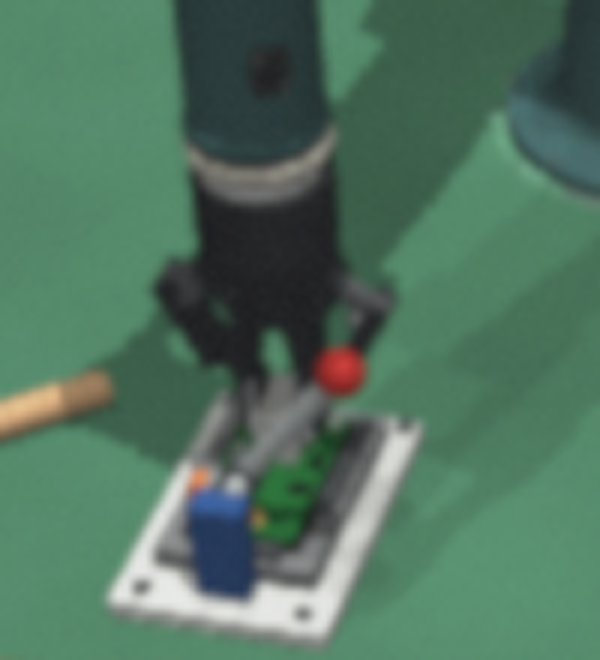

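```bash
python3 -m creep '[[185,[0,0,0],0],[175,[0,0,0],0],[160,[0,0,0],0],[140,[0,0,0],0],[120,[0,0,0],0],[120,[0,0,0],0],[120,[0,0,0],0],[120,[0,0,0],0]]';python3 -c 'from fit import *; st()'; python3 -m creep '[[120,[0,0,10],0],[120,[0,0,20],0],[120,[0,0,30],0],[120,[0,0,40],0],[120,[0,0,40],0],[120,[-5,-37,10],0],[120,[-5,-40,0],0],[120,[-5,-40,0],0]]';python3 -m creep '[[255,[0,-40,0],0],[255,[0,-40,0],0],[255,[0,0,0],0],[255,[0,0,0],0],[255,[0,0,0],0],[255,[0,0,0],0],[255,[0,0,0],0],[255,[0,0,0],0]]';python3 -c 'from fit import *; st();snap("scene","s7");snap("top","t7");crop("s7",190,130,290,240,6,"c11");crop("t7",310,200,410,300,7,"c12")'
```

```text
time: 20.5
tool_pos: [0.3809, -0.198, 0.0385]
tcp_rot: [-2.122, 0.202, 2.122]
wrist_force: [0.1, -0.2, 0.0]
width: 0.53
t 20.5 tcp [ 380.9 -198.    38.5] fix [153.9  -3.7  38.5] x [ 0.  0. -1.] yaw_y -1.7607 F [ 0.1 -0.2  0. ] w 0.53 q [-0.537  0.013  2.285  0.     0.843  1.223]
time: 21.17
tool_pos: [0.367, -0.3169, 0.192]
tcp_rot: [-2.13, 0.204, 2.119]
wrist_force: [0.6, -0.5, 0.4]
width: 0.532
time: 21.83
tool_pos: [0.3661, -0.3939, 0.1888]
tcp_rot: [-2.123, 0.201, 2.122]
wrist_force: [-0.1, 0.0, 0.1]
width: -0.002
t 21.83 tcp [ 366.1 -393.9  188.8] fix [131.1 191.4 188.8] x [ 0.  0. -1.] yaw_y -1.7595 F [-0.1  0.   0.1] w -0.002 q [-0.868  0.036  1.945  0.     1.161  0.891]
```

View pics/c11.png

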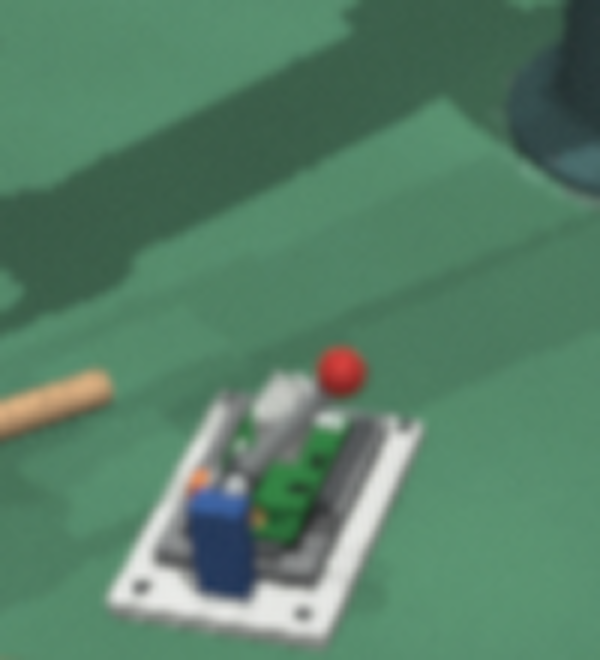

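View pics/c12.png

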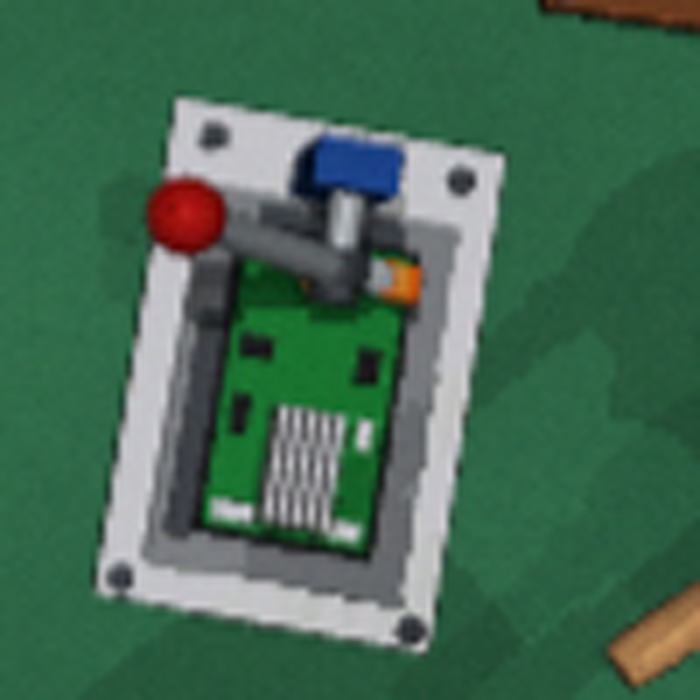

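Run:
```python
from fit import *
L=[[72,-32,33],[72,32,33],[182,32,33],[182,-32,33],[135,-11,61],[135,11,61],[175,11,61],[175,-11,61]]
u=proj('top',T(P,L)); print(((u-[310,200]+.5)*7-.5).round(0).tolist())
im=cv2.imread('pics/c12.png')
U=((u-[310,200]+.5)*7-.5)
for a in (U[:4],U[4:]): cv2.polylines(im,[np.round(a*8).astype(int)],True,(0,0,255),1,cv2.LINE_AA,3)
cv2.imwrite('pics/c13.png',im)
```

```text
[[241.0, 221.0], [420.0, 252.0], [373.0, 562.0], [191.0, 530.0], [282.0, 404.0], [346.0, 415.0], [328.0, 532.0], [264.0, 520.0]]
```

View pics/c13.png

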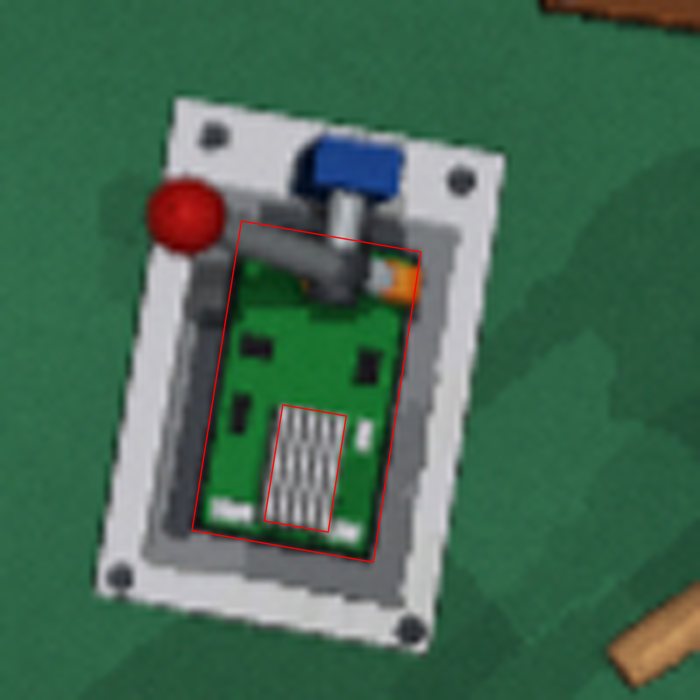

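```bash
python3 -m creep '[[255,[0,0,35],0],[255,[12.7,36,0],0],[255,[12.7,36,0],0],[255,[12.7,36,0],0],[255,[12.7,36,0],0],[255,[12.7,36,0],0],[255,[12.7,36,0],0],[255,[12.7,36,0],0]]'; python3 -m creep '[[255,[13,36,0],0],[255,[0,4,-20],0],[255,[0,0,-35],0],[255,[0,0,-35],0],[255,[0,0,0],0],[255,[0,0,0],0],[255,[0,0,0],0],[255,[0,0,0],0]]';python3 -c 'from fit import *; st()'
```

```text
time: 22.6
tool_pos: [0.4549, -0.141, 0.2239]
tcp_rot: [-2.123, 0.202, 2.121]
wrist_force: [0.2, -0.5, -0.7]
width: 0.0
time: 23.27
tool_pos: [0.4697, -0.1038, 0.1362]
tcp_rot: [-2.126, 0.204, 2.117]
wrist_force: [-0.1, 0.5, 0.9]
width: -0.003
t 23.27 tcp [ 469.7 -103.8  136.2] fix [  84.8 -113.1  136.2] x [ 0.004 -0.001 -1.   ] yaw_y -1.7613 F [-0.1  0.5  0.9] w -0.003 q [-0.269 -0.026  2.111 -0.     1.052  1.492]
```

```bash
python3 -m creep '[[255,[-1.2,-6,-2],0],[255,[-1.2,-6,-2],0],[255,[-1.2,-6,0],0],[255,[-1.2,-6,0],0],[255,[-1.2,-6,0],0],[255,[-1.2,-6,0],0],[255,[-1.2,-6,0],0],[255,[-1.2,-6,0],0]]'; python3 -m creep '[[255,[-1,-5,0],0],[255,[-1,-5,0],0],[255,[-1,-5,0],0],[255,[-1,-5,0],0],[255,[-0.8,-4,0],0],[255,[-0.8,-4,0],0],[255,[-0.8,-4,0],0],[255,[-0.8,-4,0],0]]';python3 -c 'from fit import *; st()'
```

```text
time: 23.93
tool_pos: [0.458, -0.1519, 0.1296]
tcp_rot: [-2.122, 0.203, 2.122]
wrist_force: [0.3, 1.3, 0.3]
width: -0.0
time: 24.6
tool_pos: [0.4523, -0.1878, 0.1319]
tcp_rot: [-2.125, 0.203, 2.119]
wrist_force: [-2.0, 3.7, 11.0]
width: 0.002
t 24.6 tcp [ 452.3 -187.8  131.9] fix [ 85.8 -27.4 131.9] x [ 0.003 -0.001 -1.   ] yaw_y -1.761 F [-2.   3.7 11. ] w 0.002 q [-4.450e-01 -3.000e-03  2.097e+00  1.000e-03  1.045e+00  1.316e+00]
```

```bash
python3 -m creep '[[255,[0,0,2],0],[255,[0,0,3],0],[255,[0,0,3],0],[255,[0,0,2],0],[255,[0,0,2],0],[255,[0,0,0],0],[255,[0,0,0],0],[255,[0,0,0],0]]';python3 -c 'from fit import *; st();snap("scene","s8");crop("s8",190,90,290,240,4,"c14")'
```

```text
time: 25.27
tool_pos: [0.4509, -0.187, 0.1416]
tcp_rot: [-2.121, 0.202, 2.122]
wrist_force: [-0.4, 2.4, 1.2]
width: 0.004
t 25.27 tcp [ 450.9 -187.   141.6] fix [ 87.3 -27.8 141.6] x [-0.  0. -1.] yaw_y -1.7609 F [-0.4  2.4  1.2] w 0.004 q [-0.444 -0.015  2.089  0.     1.067  1.317]
```

View pics/c14.png

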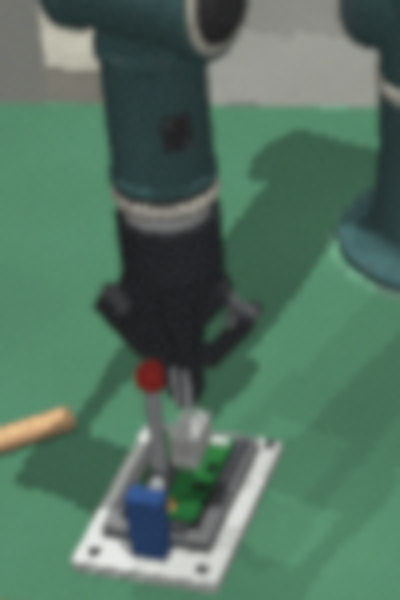

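```bash
python3 -m creep '[[255,[0,0,4],0],[255,[0,0,4],0],[255,[-0.6,-3,0],0],[255,[-0.6,-3,0],0],[255,[-0.6,-3,0],0],[255,[-0.6,-3,0],0],[255,[-0.6,-3,0],0],[255,[0,0,0],0]]';python3 -c 'from fit import *; st()'; python3 -m creep '[[255,[-0.6,-3,0],0],[255,[-0.6,-3,0],0],[255,[-0.6,-3,-1],0],[255,[-0.6,-3,-1],0],[255,[-0.6,-3,-1],0],[255,[-0.6,-3,-1],0],[255,[0,0,0],0],[255,[0,0,0],0]]';python3 -c 'from fit import *; st()'
```

```text
time: 25.98
tool_pos: [0.448, -0.2029, 0.1497]
tcp_rot: [-2.122, 0.204, 2.121]
wrist_force: [0.8, 2.2, 1.2]
width: 0.0
t 25.98 tcp [ 448.  -202.9  149.7] fix [ 87.1 -11.7 149.7] x [ 0.    -0.001 -1.   ] yaw_y -1.7615 F [0.8 2.2 1.2] w 0.0 q [-0.476 -0.017  2.075 -0.     1.083  1.286]
time: 26.65
tool_pos: [0.444, -0.2204, 0.1452]
tcp_rot: [-2.121, 0.203, 2.122]
wrist_force: [0.6, -0.4, -0.7]
width: 0.002
t 26.65 tcp [ 444.  -220.4  145.2] fix [ 87.7   6.3 145.2] x [-0.001 -0.    -1.   ] yaw_y -1.7614 F [ 0.6 -0.4 -0.7] w 0.002 q [-0.511 -0.004  2.071 -0.     1.075  1.251]
```

```bash
python3 -c 'from fit import *; snap("scene","s9");crop("s9",190,90,290,240,4,"c15")'
```

```text
(no output)
```

View pics/c15.png

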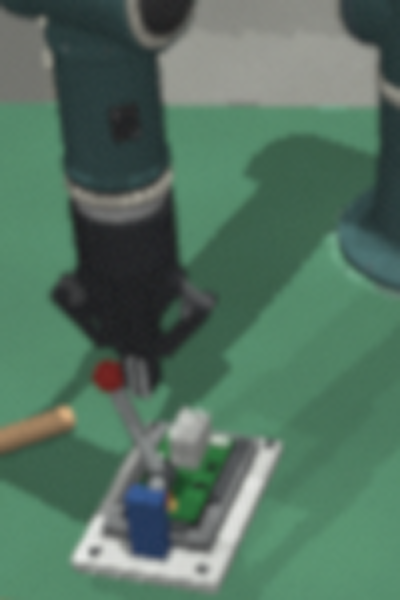

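```bash
python3 -m creep '[[255,[-0.6,-3,-1],0],[255,[-0.6,-3,-1],0],[255,[-0.6,-3,-1],0],[255,[-0.6,-3,-1],0],[255,[-0.4,-2,-1],0],[255,[0,0,0],0],[255,[0,0,0],0],[255,[0,0,0],0]]';python3 -c 'from fit import *; st();snap("scene","s10");crop("s10",190,90,290,240,4,"c16")'
```

```text
time: 27.37
tool_pos: [0.4415, -0.2342, 0.1405]
tcp_rot: [-2.121, 0.202, 2.122]
wrist_force: [-0.5, 0.3, -0.4]
width: 0.004
t 27.37 tcp [ 441.5 -234.2  140.5] fix [ 87.5  20.3 140.5] x [-0.  0. -1.] yaw_y -1.7612 F [-0.5  0.3 -0.4] w 0.004 q [-0.538  0.009  2.068  0.     1.065  1.224]
```

View pics/c16.png

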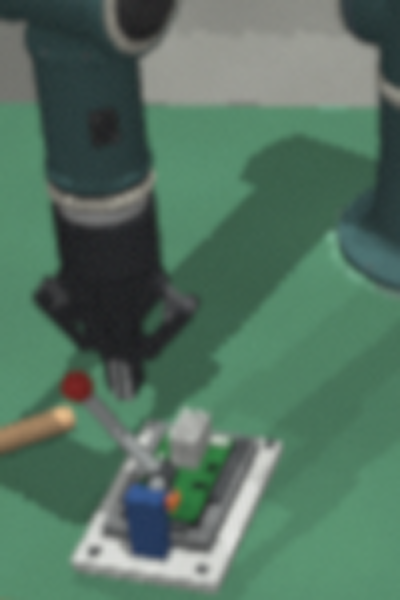

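```bash
python3 -m creep '[[255,[-0.6,-3,-2],0],[255,[-0.6,-3,-2],0],[255,[-0.6,-3,-1],0],[255,[-0.4,-2,0],0],[255,[-0.2,-1,0],0],[255,[-0.2,-1,0],0],[255,[0,0,0],0],[255,[0,0,0],0]]'; python3 -m creep '[[255,[-0.2,-1,0],0],[255,[-0.2,-1,0],0],[255,[0,0,0],0],[255,[0,0,0],0],[255,[0,0,0],0],[255,[0,0,0],0],[255,[0,0,0],0],[255,[0,0,0],0]]';python3 -c 'from fit import *; st()'
```

```text
time: 28.08
tool_pos: [0.439, -0.2472, 0.1356]
tcp_rot: [-2.122, 0.203, 2.121]
wrist_force: [0.4, 0.4, -0.2]
width: 0.001
time: 28.75
tool_pos: [0.4386, -0.249, 0.1356]
tcp_rot: [-2.122, 0.202, 2.121]
wrist_force: [0.9, 1.9, 0.5]
width: -0.003
t 28.75 tcp [ 438.6 -249.   135.6] fix [ 87.6  35.3 135.6] x [ 0.  0. -1.] yaw_y -1.761 F [0.9 1.9 0.5] w -0.003 q [-0.566  0.023  2.063  0.     1.055  1.195]
```

```bash
python3 -m creep '[[255,[-0.2,-1,0],0],[255,[-0.2,-0.7,0],0],[255,[0,0,0],0],[255,[0,0,0],0],[255,[0,0,0],0],[255,[0,0,0],0],[255,[0,0,0],0],[255,[0,0,0],0]]';python3 -c 'from fit import *; st()'
```

```text
time: 29.42
tool_pos: [0.4385, -0.2493, 0.1355]
tcp_rot: [-2.12, 0.199, 2.12]
wrist_force: [1.7, 5.8, 1.6]
width: -0.003
t 29.42 tcp [ 438.5 -249.3  135.5] fix [ 87.6  35.7 135.5] x [ 0.001  0.003 -1.   ] yaw_y -1.7615 F [1.7 5.8 1.6] w -0.003 q [-0.568  0.024  2.063  0.003  1.056  1.192]
```

```bash
python3 -m creep '[[255,[-0.2,-1,0],0],[255,[-0.1,-0.5,0],0],[255,[0,0,0],0],[255,[0,0,0],0],[255,[0,0,0],0],[255,[0,0,0],0],[255,[0,0,0],0],[255,[0,0,0],0]]';python3 -m creep '[[255,[1,5,0],0],[255,[2,10,0],0],[255,[2,10,0],0],[255,[0,0,30],0],[255,[0,0,40],0],[255,[0,10,40],0],[255,[0,30,0],0],[255,[0,38,0],0]]';python3 -m creep '[[255,[0,38,0],0],[255,[0,38,0],0],[255,[0,38,0],0],[255,[0,38,0],0],[255,[0,38,0],0],[255,[0,0,0],0],[255,[0,0,0],0],[255,[0,0,0],0]]'
python3 - <<'E'
from fit import *
st();snap("scene","s11");snap("top","t11");crop("s11",190,170,280,245,8,"c17")
L=[[72,-32,33],[72,32,33],[182,32,33],[182,-32,33],[135,-11,61],[135,11,61],[175,11,61],[175,-11,61]]
crop("t11",310,200,410,300,7,"c18");im=cv2.imread('pics/c18.png')
U=((proj('top',T(P,L))-[310,200]+.5)*7-.5)
for a in (U[:4],U[4:]): cv2.polylines(im,[np.round(a*8).astype(int)],True,(0,0,255),1,cv2.LINE_AA,3)
cv2.imwrite('pics/c18.png',im)
E
```

```text
time: 30.08
tool_pos: [0.4384, -0.2495, 0.1355]
tcp_rot: [-2.119, 0.197, 2.118]
wrist_force: [3.3, 10.6, 3.4]
width: -0.001
time: 30.75
tool_pos: [0.4452, -0.1506, 0.2497]
tcp_rot: [-2.13, 0.209, 2.113]
wrist_force: [-0.2, 0.2, -0.7]
width: -0.001
time: 31.42
tool_pos: [0.4426, 0.0408, 0.2455]
tcp_rot: [-2.123, 0.202, 2.123]
wrist_force: [0.3, 0.4, -0.6]
width: -0.002
t 31.42 tcp [442.6  40.8 245.5] fix [ 138.9 -249.9  245.5] x [ 0.    -0.001 -1.   ] yaw_y -1.7593 F [ 0.3  0.4 -0.6] w -0.002 q [ 3.700e-02 -1.950e-01  2.051e+00 -1.000e-03  1.285e+00  1.796e+00]
```

View pics/c17.png

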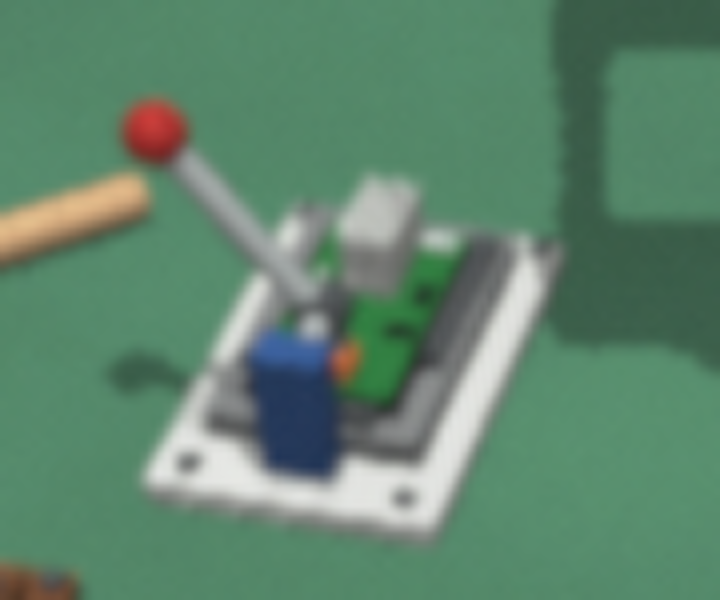

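View pics/c18.png

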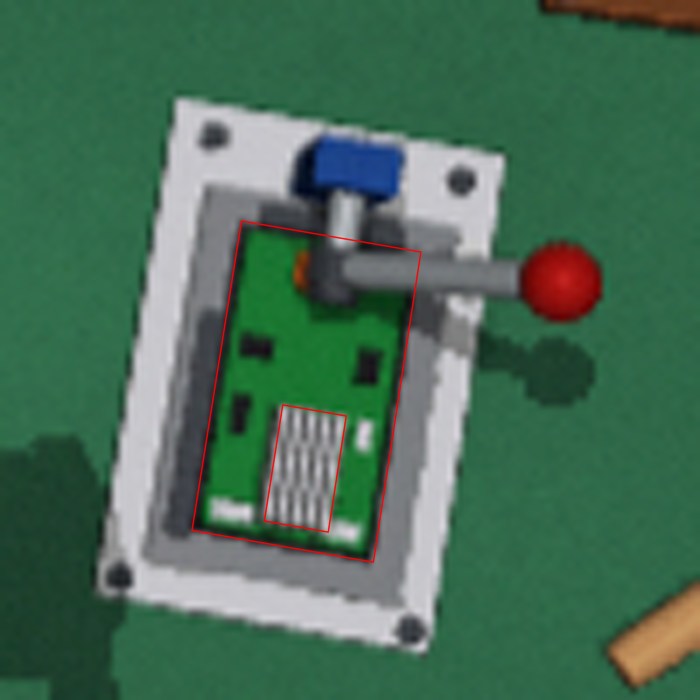

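View pics/t11.png

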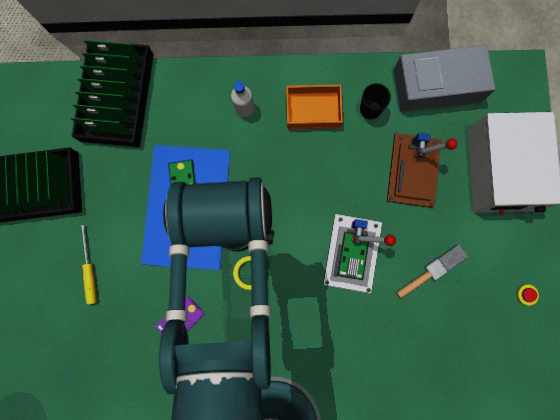

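```bash
python3 -c 'from workcell import *; print(finish_job())'
```

```text
the job is handed in; nothing more can be done
None
```

The silver-heat-sink board is on the nest against both stops with the clamp locked over it. I handed the job in at about 31.5 s of the 72 s allowed.

- **Clamp:** The pictures showed it shut at the start. I opened it with a light push on the knob and confirmed in the pictures that it fell open.
- **Board:** I gripped it by the heat sink and set it down about 33 mm out. I slid it in until it stopped against the end stop, then against the side stop, with 13 N at most.
- **Locking:** I pushed the knob over with the closed fingers, and it snapped past the dead point to its stop. A check push met the hard stop at about 11 N. The arm then withdrew clear with nothing in the gripper.
- **Last checks:** The final top view shows the knob exactly where it was when first seen shut. The heat sink outline matches the predicted loaded position. One corner of the board's outline looked about 1–2 picture pixels (roughly 2–4 mm) off, which I put down to the black rim against the dark stop and did not check further.
- **Not confirmed:** The roller's travel has no readout, so I inferred the lock from the snap and the hard stop. The arm partly hid the black-heat-sink board in the last picture, but nothing was moved near it after the lift, and its visible end looked unchanged.
- **One snag:** While closing, a gripper knuckle rested on the knob and the wrist read about 11 N upward. I raised the tool and carried on.

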